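# Lock the lens collar of a tilted story projector

## Robot

A 7-joint arm with a two-finger parallel gripper is mounted at the origin on the work surface. World frame = base frame: x ahead of the robot, y to its left, z up, the work surface at z = 0. Lengths are in m, angles in degrees, forces in N, time in s.
With the tool pointing down it reaches from about 0.35 to 0.9 m from the base axis. Payload 7.2 kg.
Tool frame: the origin (TCP) lies at the very end of the fingers, on their centre line; the grasp point (between the pads) lies 19 mm behind it; z points along the fingers, y is the direction in which the jaws open and shut (so a half turn about z gives the same grasp; the last joint's range is limited). The gripper opens to 85 mm and grips with 20 to 120 N. Pads are 22 mm wide; open, the fingers measure 114 mm over their backs; the gripper's body (76 mm by 85 mm) begins 54 mm behind the grasp point. The pads swing forward as they close: fully open they stand 13 mm farther back than shut.
Start: joints at [72.239, 23.554, -0.728, 91.456, 0.321, 64.991, -4.71], TCP at [0.15, -0.607, 0.231] pointing down, gripper open.
Joint ranges: [-169.25, 169.25], [-16.82, 113.86], [-84.01, 82.57], [7.8, 145.47], [-59.2, 239.2], [7.22, 106.19], [-163.78, 163.78]. Speed limits (degrees/s): [136.94, 136.94, 172.46, 172.46, 180, 180, 180].

## Interface

Orientations are given as a 3x3 rotation matrix whose columns are the frame's x, y, z axes.
In Python, from workcell import reach, move_l, set_joints, move_gripper, hold, solve_ik, read_state, grab_frame, camera_model, PlanningError, sign_off gives the robot as it stands. Calls block until the motion is done:
- reach(position, orientation): joint-space move of the TCP to a pose.
- move_l(position, frame=None, feed=0.15, f_stop=None): straight line of the TCP; frame=None keeps the orientation; feed is the mean speed in m/s. With f_stop (N) it stops when the force on the tool has changed by that much, and returns True; else False.
- set_joints(angles): joint-space move.
- move_gripper(opening, grip_force=None): finger opening in m; grip_force is the grip in N (None keeps the last); returns when the fingers have stopped.
- hold(seconds).
- solve_ik(position, orientation): joint angles nearest the present ones, or None.
- read_state(): the state.
- grab_frame(name): name is "side" or "top" or "wrist"; returns the picture (384x512x3 uint8, red, green, blue); there is no depth.
- camera_model(name): a dict with "fx", "fy", "cx", "cy" (pixels), "k1" (the pictures are not rectified: a ray, as slopes to the right and down, at radius r is drawn at 1 + k1 r^2 times it, then the intrinsics apply), "eye" and "rotation" of the camera in the world. Camera axes: x right, y down, z forward; pixel columns grow to the right and rows downward; lengths in m; the calibration is good to about 2 mm. A picture is of the moment at which its call begins: read the wrist's pose just before it. camera_model takes no time and is no camera call; for the wrist camera it gives the pose at the moment of the call.
A pose or a line that the arm cannot do raises PlanningError and nothing moves.
- sign_off(): hands the job in, once; it reports no verdict.
The state is a dict: "clock": time; "joint_pos": joint angles; "dq": joint speeds; "joint_efforts": joint torques, N m; "eef_pos": TCP position; "ee_rot": TCP orientation; "force": force on the tool from outside, world axes, zero at the start; "wrist_torque": the same for the moment, N m; "grip_width": finger opening in m.
Only numpy, scipy, OpenCV 4.12 (cv2) and the standard library are available. Lean on these libraries where they do the work, as an engineer would, in place of code of your own. Each camera call takes 0.05 s, during which the arm holds its last target.

## Task

The story projector on the craft table is aimed and focused, but its lens is not locked yet. Turn the blue collar on the lens clockwise (looking into the lens), past the stiff click, all the way to its stop, so that its white stripe stands at the red mark, then let go. Do not push the tilting head off its aim, and leave the paper figure, the cup and the paint jar where they stand.

Things in the scene. Friction and masses are not known exactly. Their poses are not given: they have to be found in the camera images.
- projector: Grey base of the projector, fixed to the table: a plate 170 x 190 x 18 mm with two yoke arms 142 mm high at its +y and -y sides, between which the head tilts. Origin: centre of its underside, z up. The head leans towards the base's own -x.
- head_pivot (a point): Centre of the white head (110 x 120 x 100 mm), on its tilt axis (the base's y), 120 mm above the table. z: lens axis, out of the lens; it leans 23 to 37 degrees from vertical, differently each time. Only friction holds the tilt (it slips at about 3 N m about this point), so a hard push spoils the aim. The head's front face lies 50 mm out along z.
- collar_centre (a point): Centre of the blue ribbed collar, 100 mm out from the pivot on the lens axis. z: out of the lens; x: uphill, towards the red locked mark. Collar: round, 56 mm diameter, 24 mm wide along z (12 each way). Behind it a black barrel, 47 mm diameter, then a 68 mm flange starting 40 mm behind this point. Nothing stands beside the collar.
- lens_front (a point): Centre of the front face of the black lens nose, 18 mm in front of the collar's centre; same axes. The nose is 39 mm in diameter and stands 6 mm out of the collar. A red mark on its face, on the +x side, shows locked; a grey mark shows the unlocked end.
- collar_stripe (a point): Outer front edge of the white stripe on the collar, 28 mm from the lens axis and 12 mm in front of the collar's centre. It travels with the collar; locked, it stands at the red mark.
- collar (a joint): Turn of the collar in rad: 0 unlocked, 2.40 locked at the hard stop, stripe at the red mark. Grows clockwise, seen looking into the lens. Starts at 0 to 0.5: one grasp is not enough. Takes 0.4 N m; from 1.86 a sprung click resists, at first 1.0 N m in all (feels like a stop; a weak grip slips), less up to its crest at 2.12, then it helps on to 2.38. Grip firmly (60 N or more).
- figure: White paper figure on a round foot 72 mm in diameter, 153 mm tall, loose. Origin: centre of its underside, z up. Leave alone.
- cup: Clear plastic cup, 68 mm across the rim, 85 mm tall, loose. Origin: centre of its underside, z up. Leave alone.
- paint_jar: Yellow paint jar with white cap, 52 mm in diameter, 65 mm tall, loose. Origin: centre of its underside, z up. Leave alone.
- head (a joint): Lean of the lens axis from vertical in rad, towards the base's -x; starts between 0.40 and 0.64. Only friction holds it.

How it is judged:
By the outcome, as a careful person would: the job done as asked, in the order asked, and still so for the second after the job is handed in, with the robot touching nothing.
It also fails if it takes over 48 s, if anything falls off the work surface, if the arm or the gripper's body presses on something with over 40 N, if the wrist force passes 120 N, or if a joint passes its speed limit or range.

## Working session

There is one attempt and no reset: what is moved stays moved. The work goes in short steps, each a Python script; the robot and the scene stay as the last script left them, time stands still between calls to the robot, and variables do not carry over. Pictures are saved under pics/ and viewed, and the job is handed in when it is done.

```bash
mkdir -p pics; ls; python3 - <<'E'
from workcell import *
import cv2
s=read_state();print(s['clock'],s['eef_pos'],s['force'],s['grip_width'])
for n in ['side','top','wrist']:
    m=camera_model(n);print(n,m)
    cv2.imwrite(f'pics/{n}0.png',grab_frame(n)[:,:,::-1])
E
```

```text
pics
0.0 [ 0.14949554 -0.60634059  0.23047383] [ 0.25490002 -1.12444218 -0.17994669] 0.08542094771698153
side {'fx': 461.66181288904215, 'fy': 461.66181288904215, 'cx': 248.27669381894944, 'cy': 188.04122833829226, 'k1': -0.028919023312539517, 'eye': array([0.23396751, 0.74474134, 0.83861526]), 'rotation': array([[-0.85415646, -0.33917173,  0.39418178],
       [-0.51999199,  0.56438219, -0.64115605],
       [-0.00500717, -0.75261895, -0.65843727]])}
top {'fx': 474.30270711606727, 'fy': 474.30270711606727, 'cx': 245.04589020605522, 'cy': 192.00520694896085, 'k1': -0.08719351692471702, 'eye': array([0.58896756, 0.0555037 , 1.20344893]), 'rotation': array([[ 0.00527947, -0.99785757,  0.0652104 ],
       [-0.99997514, -0.00496335,  0.00500867],
       [-0.00467428, -0.06523522, -0.99785897]])}
wrist {'fx': 305.32754734984934, 'fy': 305.32754734984934, 'cx': 259.65542988354434, 'cy': 191.63979282571864, 'k1': -0.020701556050692193, 'eye': array([ 0.22155999, -0.58853773,  0.37221507]), 'rotation': array([[ 0.24097717, -0.92762903, -0.2853671 ],
       [-0.9705302 , -0.23064733, -0.06980646],
       [-0.00106466,  0.29377915, -0.95587273]])}
```

View pics/side0.png

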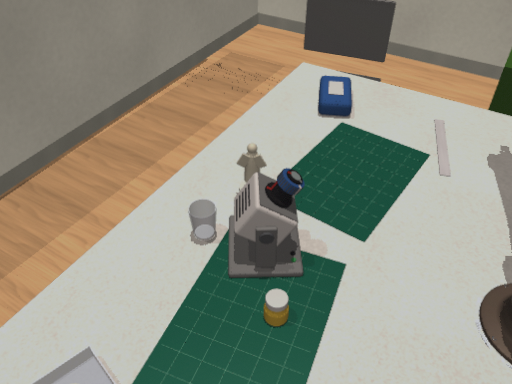

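View pics/top0.png

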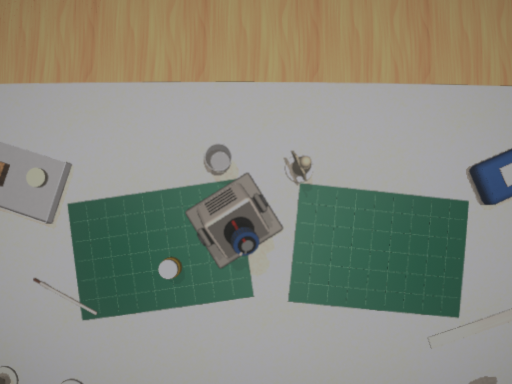

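The side view shows the projector near (268,235) and the blue collar near (289,182). In the top view the collar is near (245,241), the cup at (218,160), the figure at (302,168) and the jar at (170,268). I'll enlarge the projector next.

```bash
python3 - <<'E'
import cv2,numpy as np
a=cv2.imread('pics/top0.png')[165:275,180:290];b=cv2.imread('pics/side0.png')[160:280,225:335]
cv2.imwrite('pics/zt.png',cv2.resize(a,None,fx=5,fy=5,interpolation=cv2.INTER_CUBIC))
cv2.imwrite('pics/zs.png',cv2.resize(b,None,fx=5,fy=5,interpolation=cv2.INTER_CUBIC))
E
```

```text
(no output)
```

View pics/zt.png

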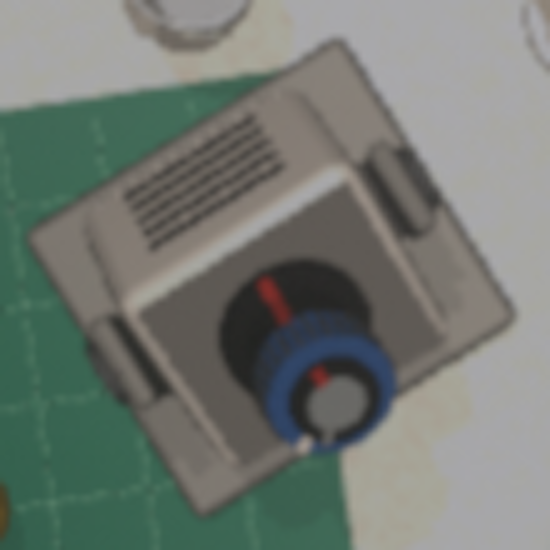

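View pics/zs.png

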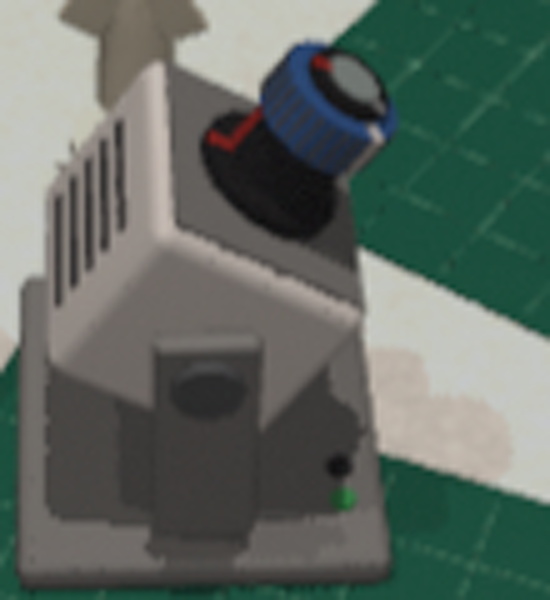

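```bash
cat > h.py <<'E'
import numpy as np, cv2
from workcell import *
def ray(m,uv):
    K=np.array([[m['fx'],0,m['cx']],[0,m['fy'],m['cy']],[0,0,1]])
    p=cv2.undistortPoints(np.array([[uv]],float),K,np.array([m['k1'],0,0,0.]))[0,0]
    d=m['rotation']@np.array([p[0],p[1],1]); return m['eye'],d/np.linalg.norm(d)
def plane(m,uv,z):
    o,d=ray(m,uv); return o+d*(z-o[2])/d[2]
def tri(obs):
    A=0;b=0;R=[]
    for m,uv in obs:
        o,d=ray(m,uv);P=np.eye(3)-np.outer(d,d);A=A+P;b=b+P@o;R.append((o,P))
    x=np.linalg.solve(A,b); return x,[np.linalg.norm(P@(x-o)) for o,P in R]
def proj(m,X):
    c=m['rotation'].T@(np.asarray(X)-m['eye']);x=c[:2]/c[2];x=x*(1+m['k1']*(x@x))
    return np.array([m['fx']*x[0]+m['cx'],m['fy']*x[1]+m['cy']])
E
python3 - <<'E'
from h import *
np.set_printoptions(precision=4,suppress=True)
T=camera_model('top');S=camera_model('side')
zt=lambda u,v:(u/5+180-.4,v/5+165-.4)
zs=lambda u,v:(u/5+225-.4,v/5+160-.4)
C=[plane(T,zt(*c),.018) for c in [(338,38),(30,237),(205,517),(515,317)]]
C=np.array(C);print(C);c=C.mean(0);print('base',c,[np.linalg.norm(C[i]-C[i-1]) for i in range(4)])
ax=(C[0]+C[1]-C[2]-C[3])[:2];ay=(C[1]+C[2]-C[0]-C[3])[:2]
print(np.degrees(np.arctan2(ax[1],ax[0])),np.degrees(np.arctan2(-ay[0],ay[1])))
for z in [(20,582),(390,578)]: print('side corner',plane(S,zs(*z),.018))
for n,a,b in [('front',(335,402),(360,82)),('stripe',(305,443),(376,130))]:
    x,r=tri([(T,zt(*a)),(S,zs(*b))]);print(n,x,r)
    if n=='front':
        d=x-np.array([c[0],c[1],.12]);print(d,np.linalg.norm(d),np.degrees(np.arctan2(-d[1],-d[0])),np.degrees(np.arctan2(np.hypot(d[0],d[1]),d[2])))
for n,uv,z in [('cuprim',(218,158),.085),('jar',(168,269),.065),('fig',(299,171),.01)]: print(n,plane(T,uv,z))
E
```

```text
[[ 0.7163  0.0563  0.018 ]
 [ 0.6155  0.21    0.018 ]
 [ 0.4769  0.1212  0.018 ]
 [ 0.5769 -0.0327  0.018 ]]
base [0.5964 0.0887 0.018 ] [np.float64(0.1653637656483472), np.float64(0.18377768312388337), np.float64(0.164667917491634), np.float64(0.1835792391967795)]
32.5901507139843 33.14653028738093
side corner [0.6085 0.2214 0.018 ]
side corner [0.4689 0.1347 0.018 ]
front [0.5411 0.0555 0.2172] [np.float64(0.002613164527980315), np.float64(0.002613164527980107)]
[-0.0553 -0.0332  0.0972] 0.11662500207303553 30.960339794826663 33.58185396561679
stripe [0.5247 0.0686 0.2073] [np.float64(0.0012114418397998058), np.float64(0.001211441839799711)]
cuprim [0.7427 0.1258 0.085 ]
jar [0.4778 0.2446 0.065 ]
fig [ 0.7209 -0.0748  0.01  ]
```

```bash
python3 - <<'E'
import cv2
a=cv2.imread('pics/wrist0.png');cv2.imwrite('pics/w0.png',a)
E
```

```text
(no output)
```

View pics/wrist0.png

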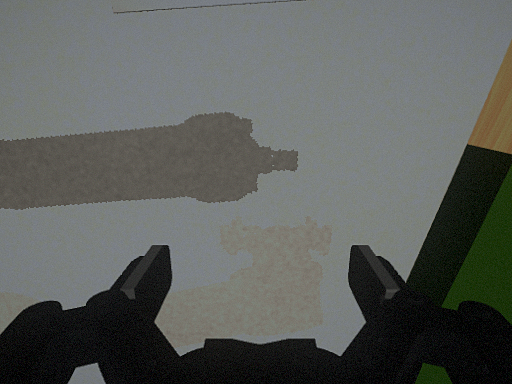

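```bash
cat >> h.py <<'E'
def frame(yaw,lean):
    y,l=np.radians([yaw,lean])
    z=np.array([-np.sin(l)*np.cos(y),-np.sin(l)*np.sin(y),np.cos(l)])
    yy=np.array([-np.sin(y),np.cos(y),0]); return np.stack([np.cross(yy,z),yy,z],1)
def tool(F,roll):
    # roll 0: tool x along uphill x, tool z = -z_out ; positive roll = clockwise looking into lens
    B=F@np.diag([1,-1,-1.]); return B@cv2.Rodrigues(np.array([0,0,np.radians(roll)]))[0]
E
python3 - <<'E'
from h import *
np.set_printoptions(precision=2,suppress=True)
F=frame(32.3,33.5);piv=np.array([.5964,.0887,.12]);c=piv+.1*F[:,2]
print(F,c)
s=np.array([0.5247,0.0686,0.2073])
v=F.T@(s-c);print('stripe local',v,'phi',np.arctan2(v[1],v[0]))
for d in (-.022,.10):
  for r in range(-180,181,30):
    print(d,r,solve_ik(c+d*F[:,2],tool(F,r)))
E
```

```text
[[ 0.7  -0.53 -0.47]
 [ 0.45  0.85 -0.29]
 [ 0.55  0.    0.83]] [0.55 0.06 0.2 ]
stripe local [-0.01  0.02  0.01] phi 2.0584757967077745
-0.022 -180 [ 56.34  22.96 -68.21 124.73  22.37  16.56  98.17]
-0.022 -150 [ 35.34  13.77 -41.19 125.63 -25.88  15.83 112.87]
-0.022 -120 [ 26.46  12.09 -31.04 126.1  -35.57  16.99  91.7 ]
-0.022 -90 [ 22.55  11.53 -26.65 126.32 -38.88  17.52  64.69]
-0.022 -60 [ 28.19  12.37 -33.   126.   -33.94  16.75  30.22]
-0.022 -30 [ 31.47  12.96 -36.73 125.83 -30.55  16.32  -2.86]
-0.022 0 [ 31.76  13.01 -37.07 125.81 -30.22  16.28 -33.16]
-0.022 30 [ 29.73  12.63 -34.74 125.92 -32.41  16.55 -61.17]
-0.022 60 [ 25.39  11.93 -29.84 126.16 -36.52  17.13 -87.44]
-0.022 90 [  21.18   11.35  -25.12  126.39  -39.94   17.71 -114.36]
-0.022 120 [  16.42   10.81  -19.83  126.67  -43.25   18.36 -141.37]
-0.022 150 [ 56.34  22.96 -68.21 124.73  22.37  16.56 128.17]
-0.022 180 [ 56.34  22.96 -68.21 124.73  22.37  16.56  98.17]
0.1 -180 [-52.67 -13.4   50.36 128.34 -12.7   31.92 130.98]
0.1 -150 [ 17.15  -3.76 -12.14 125.34 -36.07  36.02 122.57]
0.1 -120 [ 36.23  -3.03 -30.07 124.4  -37.67  36.74  94.55]
0.1 -90 [ 46.39  -2.78 -39.56 123.94 -38.3   37.13  65.52]
0.1 -60 [ 51.39  -2.68 -44.2  123.74 -38.59  37.33  36.  ]
0.1 -30 [ 52.01  -2.67 -44.78 123.72 -38.63  37.36   6.06]
0.1 0 [ 50.13  -2.7  -43.03 123.79 -38.52  37.28 -24.12]
0.1 30 [ 46.34  -2.78 -39.51 123.95 -38.3   37.13 -54.48]
0.1 60 [ 40.32  -2.92 -33.89 124.21 -37.94  36.9  -85.06]
0.1 90 [  34.91   -3.07  -28.83  124.46  -37.58   36.69 -115.58]
0.1 120 [  30.19   -3.23  -24.4   124.68  -37.23   36.52 -146.04]
0.1 150 [  97.57   -7.3   -82.96  122.69  -47.6    43.19 -163.07]
0.1 180 [-52.67 -13.4   50.36 128.34 -12.7   31.92 130.98]
```

```bash
cat >> h.py <<'E'
np.set_printoptions(precision=4,suppress=True)
F=frame(32.3,33.5);piv=np.array([.5964,.0887,.12]);c=piv+.1*F[:,2]
E
python3 - <<'E'
from h import *
R=tool(F,-60)
reach([.33,-.22,.42],R)
s=read_state();print(s['clock'],s['joint_pos'],s['force'])
move_l(c+.11*F[:,2],feed=.2)
s=read_state();print(s['clock'],s['joint_pos'],s['eef_pos'],s['force'],s['wrist_torque'])
m=camera_model('wrist');im=grab_frame('wrist')
import pickle;pickle.dump((m,im,s),open('v1.pkl','wb'))
cv2.imwrite('pics/w1.png',im[:,:,::-1])
print('expect front',proj(m,c+.018*F[:,2]),'stripe',proj(m,[0.5247,0.0686,0.2073]))
E
```

```text
1.825 [ 77.0368  -7.8044 -18.7927 110.3312 -36.6469  79.9327  68.1885] [-0.5396 -0.0224 -0.975 ]
3.5917 [ 61.858   -4.1463 -52.2614 123.0956 -40.3083  39.9783  38.2615] [0.4983 0.0262 0.2952] [-0.8541  0.1149 -0.3917] [-0.3279  0.5101  0.0316]
expect front [261.0217 194.5239] stripe [235.8163 177.279 ]
```

View pics/w1.png

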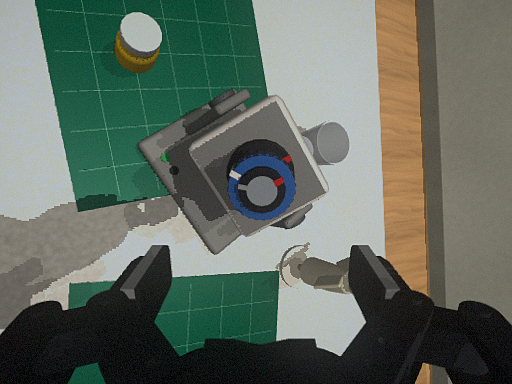

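The wrist view shows the lens disc near (262,191), the stripe near (235,175) and the red mark near (279,182). These are within a few pixels of the prediction. I'll take a second wrist view at another roll to refine the pose.

```bash
python3 - <<'E'
from h import *
import pickle
R=tool(F,30)
reach(c+.11*F[:,2],R)
s=read_state();print(s['clock'],s['joint_pos'])
m=camera_model('wrist');im=grab_frame('wrist')
pickle.dump((m,im,s),open('v2.pkl','wb'))
cv2.imwrite('pics/w2.png',im[:,:,::-1])
p=proj(m,c+.018*F[:,2]);print(p)
a=pickle.load(open('v1.pkl','rb'))[1]
f=lambda i,u,v:cv2.resize(i[v-50:v+50,u-50:u+50,::-1],None,fx=4,fy=4,interpolation=cv2.INTER_CUBIC)
cv2.imwrite('pics/z12.png',np.hstack([f(a,262,191),f(im,int(p[0]),int(p[1]))]))
print(int(p[0]),int(p[1]))
E
```

```text
5.025 [ 70.0276  -4.452  -59.4811 122.8399 -41.3624  40.6558 -50.2622]
[259.3585 193.7687]
259 193
```

View pics/z12.png

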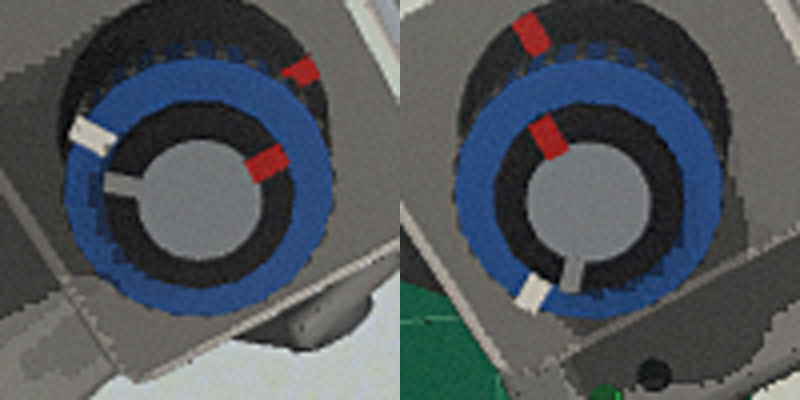

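```bash
python3 - <<'E'
from h import *
import pickle
m1,i1,_=pickle.load(open('v1.pkl','rb'));m2,i2,_=pickle.load(open('v2.pkl','rb'))
def disc(i,u,v):
    # grey disc: segment by low saturation, mid value, contour containing u,v
    h=cv2.cvtColor(cv2.medianBlur(i,3),cv2.COLOR_RGB2HSV); k=((h[...,1]<60)&(h[...,2]>85)).astype(np.uint8)
    k=cv2.morphologyEx(k,cv2.MORPH_OPEN,np.ones((5,5),np.uint8))
    n,l,st,ce=cv2.connectedComponentsWithStats(k); j=l[v,u]; print('area',st[j,4],ce[j]); return ce[j]
d1=disc(i1,262,191);d2=disc(i2,256,193)
def blue(i):
    h=cv2.cvtColor(i,cv2.COLOR_RGB2HSV);return h
T=camera_model('top');S=camera_model('side')
print(tri([(m1,d1),(m2,d2)]))
x,r=tri([(m1,d1),(m2,d2),(T,(246.6,245)),(S,(296.6,176))]);print(x,r)
d=x-piv;print('from pivot',np.linalg.norm(d),np.degrees(np.arctan2(-d[1],-d[0])),np.degrees(np.arctan2(np.hypot(*d[:2]),d[2])))
def onp(m,uv,off):
    o,dd=ray(m,uv);n=F[:,2];X=o+dd*((x+off*n-o)@n)/(dd@n);return F.T@(X-x)
for m,u0,v0,pts in [(m1,212,141,[(267,162,0,'red'),(122,186,0,'grey'),(80,130,-.006,'stripe'),(303,72,-.058,'flangered')]),(m2,209,143,[(148,138,0,'red'),(173,275,0,'grey'),(130,297,-.006,'stripe'),(130,35,-.058,'flangered')])]:
    for u,v,o,n in pts:
        w=onp(m,(u0+u/4-.4,v0+v/4-.4),o);print(n,w*1e3,np.degrees(np.arctan2(w[1],w[0])))
# base corners from wrist views/top for pivot check: flange centre
E
```

```text
area 716 [261.2458 190.5754]
area 727 [255.5626 193.7056]
(array([0.5412, 0.057 , 0.2191]), [np.float64(0.00013770987850677247), np.float64(0.0001377098785069537)])
[0.5411 0.0566 0.2186] [np.float64(0.0006716011454755182), np.float64(0.00046239641957936144), np.float64(0.0024174896441162465), np.float64(0.0030501110710138397)]
from pivot 0.11748935407832634 30.163027933955174 32.984399150015804
red [16.3694  0.3027 -0.    ] 1.0594226758082719
grey [-11.2068  10.4455   0.    ] 137.0137925334911
stripe [-13.6951  23.5021  -6.    ] 120.23026185203395
flangered [ 30.2563   0.3566 -58.    ] 0.6752655731337052
red [16.2046  0.2593 -0.    ] 0.9167346201192812
grey [-11.2933  10.5817   0.    ] 136.86322291011652
stripe [-12.9493  22.2608  -6.    ] 120.18703887977898
flangered [ 28.8983   0.7651 -58.    ] 1.51664825494883
```

```bash
cat >> h.py <<'E'
F=frame(32.3,33.3);xf=np.array([.5412,.0569,.2189]);c=xf-.018*F[:,2]
def loc(s=None):
    s=s or read_state();R=s['ee_rot'];
    print('t%.2f J7 %.1f w %.4f'%(s['clock'],s['joint_pos'][6],s['grip_width']),'pos-c loc mm',F.T@(s['eef_pos']-c)*1e3,'Ftool',R.T@s['force'],'Floc',F.T@s['force'],'Mloc',F.T@s['wrist_torque'],flush=True);return s
E
python3 - <<'E'
from h import *
R=tool(F,-60)
reach(c+.10*F[:,2],R); loc()
print(move_l(c+.02*F[:,2],feed=.15,f_stop=12)); 
print(move_l(c-.022*F[:,2],feed=.06,f_stop=10)); s0=loc(); print(s0['joint_pos'])
move_gripper(0.0,20); loc()
cv2.imwrite('pics/w3.png',grab_frame('wrist')[:,:,::-1]);cv2.imwrite('pics/s3.png',cv2.resize(grab_frame('side')[100:290,200:400,::-1],None,fx=3,fy=3))
E
```

```text
t6.42 J7 36.0 w 0.0858 pos-c loc mm [ 0.0148  0.0272 99.9921] Ftool [ 0.0919  0.4972 -0.1026] Floc [ 0.4764 -0.1695  0.1025] Mloc [-0.0046  0.577   0.0105]
False
False
t7.96 J7 13.2 w 0.0853 pos-c loc mm [  0.1885  -0.0789 -21.7243] Ftool [ 0.3591 -0.0549  0.4199] Floc [ 0.1321  0.3383 -0.42  ] Mloc [-0.0063  0.5747  0.0253]
[ 40.6857  15.1553 -48.064  125.2397 -15.9289  15.3678  13.2042]
t8.33 J7 13.2 w 0.0560 pos-c loc mm [  1.0866  -0.9188 -21.4672] Ftool [-0.1455  0.8501 -5.7685] Floc [ 0.6529 -0.5398  5.7708] Mloc [-0.1044  0.2831 -0.0792]
```

View pics/w3.png

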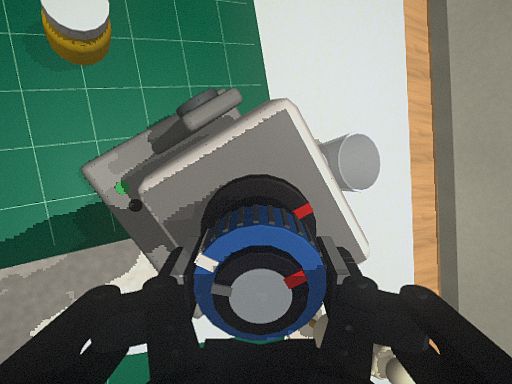

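View pics/s3.png

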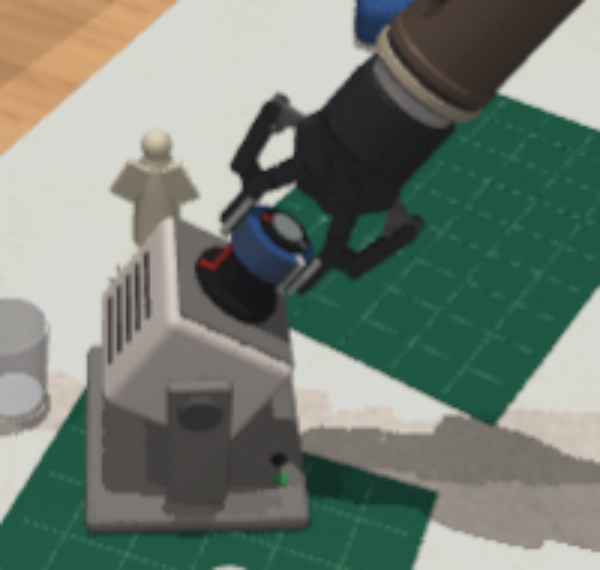

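The fingers hold the collar at its true 56 mm width. The side forces are small, and closing shifted the arm about 1.2 mm. I'll re-centre, grip firmly and turn in monitored steps.

```bash
python3 - <<'E'
from h import *
s=read_state()
move_l(s['eef_pos'],feed=.02); loc()
move_gripper(0.0,90); s=loc()
q=np.array(s['joint_pos']);q0=q[6]
for k in range(1,5):
    q[6]=q0-12*k; set_joints(q); s=loc()
    f=F.T@s['force']
    if np.hypot(f[0],f[1])>14: print('stop');break
E
```

```text
t8.68 J7 13.2 w 0.0555 pos-c loc mm [  1.0756  -0.8956 -21.4015] Ftool [ 1.6339  0.6295 -1.7256] Floc [1.3623 1.1001 1.7255] Mloc [ 0.0849  0.4617 -0.207 ]
t8.90 J7 13.2 w 0.0540 pos-c loc mm [  1.0835  -0.9395 -21.1217] Ftool [  1.6778  -1.5423 -10.9679] Floc [-0.494   2.2278 10.9673] Mloc [ 0.3693  0.6778 -0.1451]
t9.22 J7 1.4 w 0.0539 pos-c loc mm [  1.0301  -0.962  -21.0144] Ftool [ 1.0694 -2.0378 -5.5222] Floc [-0.8039  2.1579  5.5216] Mloc [ 0.1852  0.5603 -0.4569]
t9.53 J7 -10.4 w 0.0542 pos-c loc mm [  0.9994  -0.951  -21.0239] Ftool [ 1.1772 -2.3118 -7.1595] Floc [-0.4193  2.562   7.1588] Mloc [ 0.1192  0.6017 -0.3827]
t9.85 J7 -22.4 w 0.0542 pos-c loc mm [  1.0102  -0.8884 -21.0409] Ftool [ 0.3004 -2.1301 -7.043 ] Floc [-0.6025  2.0661  7.0427] Mloc [ 0.0646  0.5957 -0.364 ]
t10.17 J7 -34.4 w 0.0544 pos-c loc mm [  0.9829  -0.8859 -21.0339] Ftool [-0.1261 -1.9821 -7.2441] Floc [-0.5449  1.9113  7.2437] Mloc [-0.0182  0.7623 -0.3388]
```

```bash
python3 - <<'E'
from h import *
s=read_state();q=np.array(s['joint_pos']);q0=13.2
move_gripper(0.0,115); s=loc()
for a in (60,72,82,90,96,102,108,113,117,120,122):
    q[6]=q0-a; set_joints(q); s=loc()
    f=F.T@s['force']
    if np.hypot(f[0],f[1])>16 or abs((F.T@s['wrist_torque'])[2])>2: print('stop');break
cv2.imwrite('pics/w4.png',grab_frame('wrist')[:,:,::-1])
E
```

```text
t10.38 J7 -34.4 w 0.0537 pos-c loc mm [  0.9421  -0.8459 -20.9629] Ftool [ -0.8517  -3.0223 -10.7804] Floc [-1.4755  2.7718 10.7804] Mloc [ 0.0507  0.809  -0.4023]
t10.70 J7 -46.3 w 0.0537 pos-c loc mm [  0.96    -0.8814 -20.9067] Ftool [-1.0922 -2.6226 -9.2545] Floc [-1.1086  2.6175  9.254 ] Mloc [-0.1436  0.8421 -0.421 ]
t11.02 J7 -58.3 w 0.0534 pos-c loc mm [  0.9794  -0.8371 -20.9068] Ftool [-1.6231 -1.5613 -8.8688] Floc [-1.2736  1.8573  8.8688] Mloc [-0.1873  0.891  -0.3811]
t11.31 J7 -68.3 w 0.0536 pos-c loc mm [  0.932   -0.7714 -20.9216] Ftool [-1.7702 -3.3397 -8.4055] Floc [-0.4155  3.7582  8.4049] Mloc [-0.1831  1.0465 -0.3968]
t11.57 J7 -76.3 w 0.0538 pos-c loc mm [  0.9412  -0.7765 -20.9124] Ftool [-1.39   -3.2481 -9.042 ] Floc [0.3979 3.5128 9.0411] Mloc [-0.1679  1.1634 -0.3465]
t11.82 J7 -82.3 w 0.0538 pos-c loc mm [  0.97    -0.713  -20.8992] Ftool [-2.2317 -2.0154 -9.1736] Floc [-0.6405  2.9384  9.1735] Mloc [-0.2122  1.2654 -0.231 ]
t12.07 J7 -88.3 w 0.0538 pos-c loc mm [  1.0609  -0.7182 -20.9156] Ftool [-0.9662 -2.4129 -7.9682] Floc [0.8795 2.4485 7.9674] Mloc [-0.2257  1.2855 -0.2497]
t12.32 J7 -94.3 w 0.0537 pos-c loc mm [  1.0556  -0.754  -20.9213] Ftool [-0.9871 -1.9626 -7.2408] Floc [0.7855 2.0536 7.2402] Mloc [-0.179   1.3321 -0.5365]
t12.57 J7 -99.3 w 0.0539 pos-c loc mm [  1.0013  -0.7751 -20.9031] Ftool [-1.9508 -2.3224 -8.6431] Floc [0.663  2.9614 8.6425] Mloc [-0.1041  1.3395 -0.6912]
t12.82 J7 -103.3 w 0.0537 pos-c loc mm [  0.9681  -0.7116 -20.904 ] Ftool [-2.0386 -2.2839 -7.7196] Floc [0.786  2.9602 7.719 ] Mloc [-0.0657  1.4684 -0.5183]
t13.07 J7 -106.3 w 0.0534 pos-c loc mm [  0.9322  -0.6684 -20.9248] Ftool [-2.0145 -2.4283 -7.9573] Floc [1.0762 2.9675 7.9567] Mloc [-0.0241  1.5124 -0.4149]
t13.32 J7 -108.3 w 0.0537 pos-c loc mm [  0.9769  -0.6834 -20.9041] Ftool [-0.598  -1.8071 -8.2938] Floc [1.308  1.3886 8.2928] Mloc [-0.0492  1.5132 -0.2004]
```

View pics/w4.png

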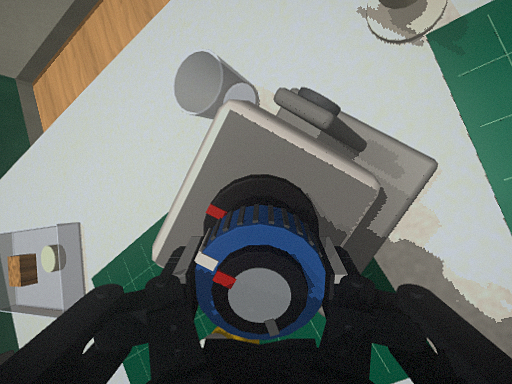

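```bash
python3 - <<'E'
from h import *
im=grab_frame('wrist');m=camera_model('wrist');s=loc()
import pickle;pickle.dump((m,im),open('v4.pkl','wb'))
z=cv2.resize(im[190:350,180:340,::-1],None,fx=3.5,fy=3.5,interpolation=cv2.INTER_CUBIC);cv2.imwrite('pics/z4.png',z)
E
```

```text
t13.42 J7 -108.3 w 0.0538 pos-c loc mm [  0.9413  -0.6664 -20.9258] Ftool [-2.4865 -2.4125 -8.4633] Floc [0.9385 3.3362 8.4628] Mloc [-0.0398  1.484  -0.235 ]
```

View pics/z4.png

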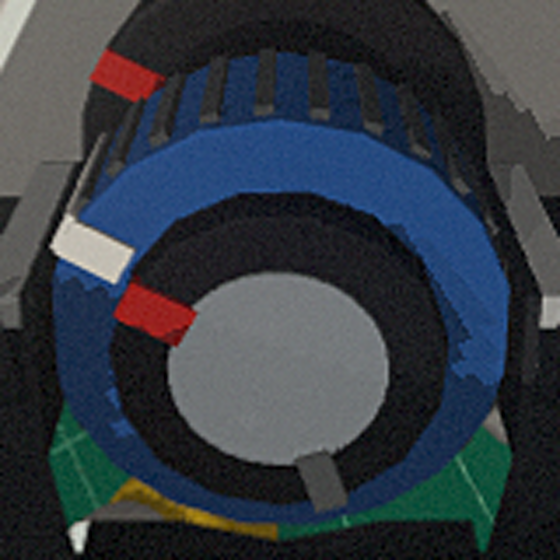

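```bash
cat > ang.py <<'E'
from h import *
def ang(m,pts,x):
    for n,uv,off in pts:
        o,dd=ray(m,uv);k=F[:,2];X=o+dd*((x+off*k-o)@k)/(dd@k);w=F.T@(X-x);print(n,w*1e3,'deg',np.degrees(np.arctan2(w[1],w[0])))
E
python3 - <<'E'
from ang import *
import pickle
m,im=pickle.load(open('v4.pkl','rb'))
Z=lambda u,v:(180+u/3.5-.4,190+v/3.5-.4)
x=xf+F@np.array([.0009,-.0007,0])
for xx in (xf,x): ang(m,[('disc',Z(279,367),0),('red',Z(155,313),0),('grey',Z(321,482),0),('stripe',Z(92,250),-.006),('stripe in',Z(128,266),-.006),('stripeout',Z(57,232),-.006)],xx)
E
```

```text
disc [ 0.3265 -0.6481 -0.    ] deg -63.26257509562433
red [15.7787 -0.2228  0.    ] deg -0.8090348571244667
grey [-11.6177  10.9391  -0.    ] deg 136.72333484779756
stripe [24.7179 -0.3888 -6.    ] deg -0.9011630815453459
stripe in [20.1564 -0.5046 -6.    ] deg -1.4339796654299894
stripeout [29.2435 -0.5605 -6.    ] deg -1.0980942675534633
disc [-0.5735  0.0519 -0.    ] deg 174.82664632897027
red [14.8787  0.4772  0.    ] deg 1.8369440125522418
grey [-12.5177  11.6391  -0.    ] deg 137.08312390305414
stripe [23.8179  0.3112 -6.    ] deg 0.7485701334395759
stripe in [19.2564  0.1954 -6.    ] deg 0.5814543695966077
stripeout [28.3435  0.1395 -6.    ] deg 0.2819338483631576
```

The stripe is level with the red mark to within about 1°. The torque hasn't yet risen as it would at a hard stop, so I'll push on to feel for it.

```bash
python3 - <<'E'
from h import *
s=read_state();q=np.array(s['joint_pos']);q0=q[6]
for a in (1.5,3,4.5,6,7.5,9):
    q[6]=q0-a; set_joints(q); hold(.1); s=loc()
    if (F.T@s['wrist_torque'])[2]<-1.5 : print('stop felt');break
im=grab_frame('wrist')
z=cv2.resize(im[190:350,180:340,::-1],None,fx=3.5,fy=3.5,interpolation=cv2.INTER_CUBIC);cv2.imwrite('pics/z5.png',z)
E
```

```text
t13.77 J7 -109.5 w 0.0535 pos-c loc mm [  0.997   -0.641  -20.8796] Ftool [-0.5373 -0.1582 -6.3648] Floc [-0.1007  0.5504  6.3648] Mloc [-0.4737  1.6027  1.2923]
t14.12 J7 -111.1 w 0.0535 pos-c loc mm [  0.9643  -0.6123 -20.8908] Ftool [-0.0206 -0.5208 -5.8714] Floc [0.4653 0.2451 5.871 ] Mloc [-0.5068  1.6832  2.0399]
t14.47 J7 -112.6 w 0.0535 pos-c loc mm [  0.9905  -0.6048 -20.8946] Ftool [ 0.6901  0.2138 -6.4593] Floc [ 0.0945 -0.7163  6.4593] Mloc [-0.6403  1.8409  3.1964]
t14.82 J7 -114.1 w 0.0535 pos-c loc mm [  1.0085  -0.593  -20.891 ] Ftool [ 1.2451  1.5691 -7.195 ] Floc [-0.9593 -1.7542  7.196 ] Mloc [-0.7986  1.9029  4.3687]
t15.17 J7 -115.8 w 0.0536 pos-c loc mm [  0.2359   1.5268 -21.4394] Ftool [-6.2597 -2.0607 -2.2256] Floc [-0.3092  6.5739  2.2523] Mloc [1.2066 1.154  1.8972]
t15.52 J7 -117.2 w 0.0536 pos-c loc mm [  0.2777   1.5386 -21.4225] Ftool [-5.3211  0.0249 -2.4006] Floc [-1.8037  4.9951  2.4234] Mloc [0.9924 1.1598 2.8296]
```

View pics/z5.png

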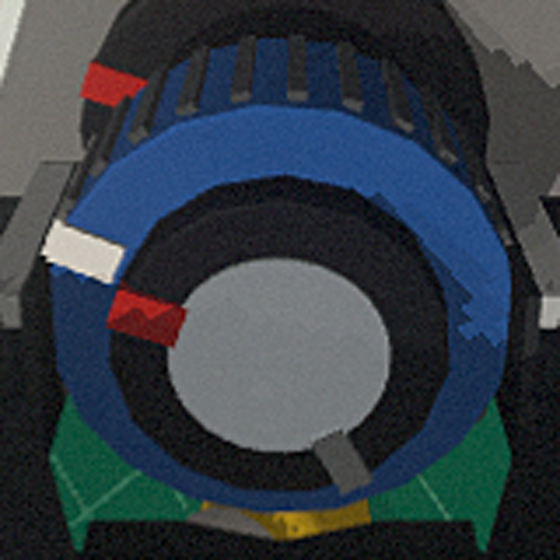

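The hard stop was felt: the torque rose to about 4.4 N m, then the pads slipped, and the side forces stayed small. Now I'll release, retract coaxially and check.

```bash
python3 - <<'E'
from h import *
move_gripper(0.085,60); s=loc()
print(move_l(s['eef_pos']+.13*F[:,2],feed=.1,f_stop=15)); s=loc()
import pickle
R=tool(F,30)
reach(c+.11*F[:,2],R); loc()
m=camera_model('wrist');im=grab_frame('wrist')
pickle.dump((m,im),open('v6.pkl','wb'))
cv2.imwrite('pics/w6.png',im[:,:,::-1])
cv2.imwrite('pics/z6.png',np.hstack([cv2.resize(a[143:243,209:309,::-1],None,fx=4,fy=4,interpolation=cv2.INTER_CUBIC) for a in (pickle.load(open('v2.pkl','rb'))[1],im)]))
E
```

```text
t15.98 J7 -117.3 w 0.0848 pos-c loc mm [  0.966   -1.326  -20.8893] Ftool [ 0.1519  0.355  -0.5523] Floc [-0.2843 -0.2608  0.5525] Mloc [0.0254 0.5595 0.0026]
False
t17.43 J7 -92.9 w 0.0855 pos-c loc mm [  0.8503  -1.0385 108.7889] Ftool [-0.7122 -0.3404  0.8684] Floc [ 0.082   0.7857 -0.8678] Mloc [-0.0123  0.5712 -0.0021]
t18.14 J7 -52.7 w 0.0848 pos-c loc mm [ -0.0174   0.3027 109.7361] Ftool [-0.0519 -0.2153  0.4566] Floc [ 0.0632  0.2126 -0.4564] Mloc [ 0.0375  0.5386 -0.0261]
```

View pics/z6.png

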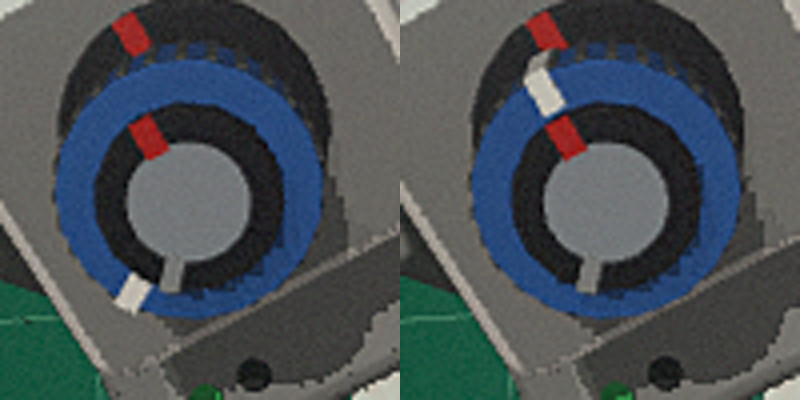

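The white stripe now lines up with the red mark, next to it and radially in line with it. I'll move clear and compare the fixed-camera views for head tilt and the objects around it.

```bash
python3 - <<'E'
from ang import *
import pickle
m,im=pickle.load(open('v6.pkl','rb'))
Z=lambda u,v:(209+u/4-.4,143+v/4-.4)
ang(m,[('disc',Z(192,202),0),('red',Z(167,138),0),('stripe',Z(143,90),-.006)],xf)
move_l([.33,-.22,.42],feed=.25)
set_joints([72.239,23.554,-.728,91.456,.321,64.991,-4.71]); loc()
out=[]
for n,(u,v) in (('top',(150,130)),('side',(180,130))):
    g=grab_frame(n)[:,:,::-1];cv2.imwrite(f'pics/{n}7.png',g);a=cv2.imread(f'pics/{n}0.png')
    d=cv2.absdiff(a,g).max(2);ys,xs=np.where(d>45);print(n,len(xs),xs.min(),xs.max(),ys.min(),ys.max())
    k=cv2.resize(np.hstack([a[v:v+170,u:u+180],g[v:v+170,u:u+180],cv2.cvtColor(d,8)[v:v+170,u:u+180]*2]),(790,249));out.append(k)
    s1=np.float32(cv2.cvtColor(a[200:260,200:240] if n=='top' else a[180:220,235:285],6));s2=np.float32(cv2.cvtColor(g[200:260,200:240] if n=='top' else g[180:220,235:285],6))
    print('shift',cv2.phaseCorrelate(s1,s2))
cv2.imwrite('pics/cmp.png',np.vstack(out))
E
```

```text
disc [ 1.7329  2.108  -0.    ] deg 50.577722082861676
red [15.6482 -0.2858  0.    ] deg -1.0461669052722917
stripe [25.3522 -0.2262 -6.    ] deg -0.5111679698419904
t21.32 J7 -4.7 w 0.0851 pos-c loc mm [-565.1918 -351.89    405.1067] Ftool [ 0.0933 -0.268  -0.4401] Floc [0.3861 0.2254 0.2727] Mloc [-0.0236  0.0103  0.0351]
top 39 237 242 229 255
shift ((-0.009916448898177777, 0.01545799737570519), 0.8736170748869578)
side 41 277 510 146 256
shift ((0.01821348234289033, -0.06883554317189322), 0.9993126212358475)
```

View pics/cmp.png

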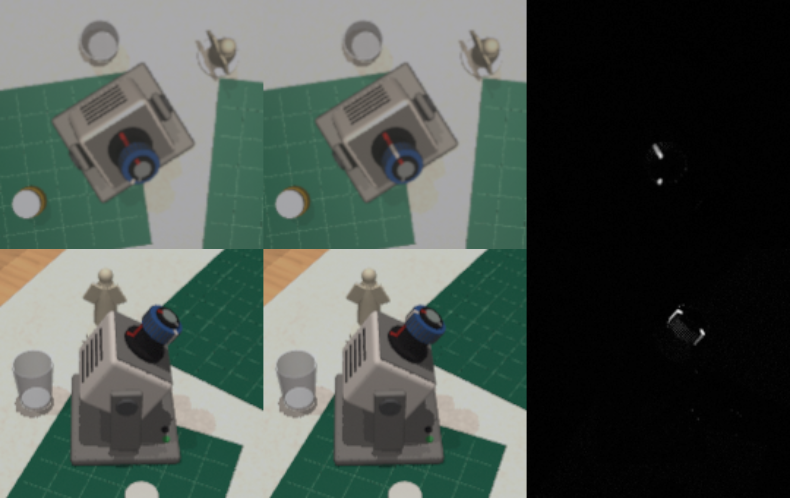

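```bash
python3 -c "
from workcell import *
sign_off()"
```

```text
the job is handed in; nothing more can be done
```

The collar is at its locked stop, with the white stripe at the red mark. I've handed the job in at about 21 s of the 48 s allowed.

**What I did:** I found the lens axis from the top, side and wrist pictures. I gripped the collar along that axis and turned it about 120° clockwise in one grasp at 90–115 N. I pushed on until the hard stop was felt, when the torque rose to about 4.4 N m and the pads then slipped. Then I let go, backed straight out and returned to the start pose.

**Last checks:**
- **Collar:** in the wrist view after release, the stripe lay within about 1° of the red mark.
- **Head and objects:** comparing before and after pictures from the fixed cameras, the only visible change around the projector was the stripe. The head shifted less than 0.1 pixel, and the cup, figure and jar did not visibly move.
- **Forces:** side force in the readings stayed under about 7 N, and axial force under about 11 N.

**Checks that were off:**
- **Stop detection:** my automatic cut-off had the wrong torque sign, so it never triggered. The arm turned about 9° more against the stop, and the pads slipped on the collar.
- **Click torque:** in the click zone I read at most about 0.7 N m, not the 1.0 N m you gave. The felt stop and the stripe position still show the collar went through it.
- **Lens disc:** in the final wrist view the disc centre came out about 2–3 mm off. I put that down to reading the pixel wrongly, since the fixed cameras showed no movement.

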